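# Read a sample plate on a tilted reflectance reader

### The arm

A 7-joint arm with a two-finger parallel gripper is mounted at the origin on the work surface. World frame = base frame: x ahead of the robot, y to its left, z up, the work surface at z = 0. Lengths are in m, angles in rad, forces in N, time in s.
With the tool pointing down it reaches from about 0.425 to 0.925 m from the base axis. Payload 6.8 kg.
Tool frame: the origin (TCP) lies between the finger pads; the fingertips stand arm.tips_ahead ahead of it and the grasp point (between the pads) lies 8 mm behind it (arm.tips_ahead is the distance from the TCP to the fingertips, in m); z points along the fingers, y is the line along which they close (so a half turn about z gives the same grasp; the last joint's range is limited). The gripper opens to 88 mm and grips with 3 to 60 N. Pads are 20 mm wide; open, the fingers measure 115 mm over their backs; the gripper's body (75 mm by 178 mm) begins 61 mm behind the grasp point.
Start: joints at [1.082, 0.477, 0.022, 1.555, -0.011, 1.109, -0.083], TCP at [0.251, -0.627, 0.234] pointing down, gripper open.
Joint ranges: [-2.96, 2.96], [-0.34, 2.1], [-1.41, 1.46], [0.24, 2.44], [-1.37, 4.51], [0.17, 1.92], [-2.96, 2.96]. Speed limits (rad/s): [2.39, 2.39, 3.14, 3.14, 3.14, 3.14, 3.14].

### API

Orientations are given as a unit quaternion [x, y, z, w].
In Python, from plant import arm gives the robot as it stands. Calls block until the motion is done:
- arm.move_to(position, orientation): joint-space move of the TCP to a pose.
- arm.movel(position, max_speed=0.15, orientation=None): straight line of the TCP; orientation=None keeps the orientation; max_speed is the mean speed in m/s.
- arm.move_joints(angles): joint-space move.
- arm.command_gripper(opening, squeeze=None): opening from 0.0 (shut) to 1.0 (fully open); squeeze is the grip in N (None keeps the last); returns when the fingers have stopped.
- arm.pause(seconds).
- arm.ik(position, orientation): joint angles nearest the present ones, or None.
- arm.read_state(): the state.
- arm.camera(name): name is "scene" or "top"; returns a dict with "color" (384x512x3 uint8, red, green, blue), "range_z" (384x512 float32, m along the optical axis (not along the pixel's ray), 0 where there is no reading), "fovy" (degrees; the focal length in pixels is half the picture's height over the tangent of half this angle, whatever the lens; pixels are square), "cx", "cy" (the principal point, pixels), "k1" (the pictures are not rectified: a ray, as slopes to the right and down, at radius r is drawn at 1 + k1 r^2 times it, then the intrinsics apply), "camera_from_world" (4x4, takes a point from world to camera coordinates). Camera axes: x right, y down, z forward; pixel columns grow to the right and rows downward; lengths in m; the calibration is good to about 2 mm. A picture is of the moment at which its call begins.
A pose or a line that the arm cannot do raises arm.IKError and nothing moves.
- arm.sign_off(): hands the job in; it is judged then, once.
The state is a dict: "clock": time; "joints": joint angles; "qvel": joint speeds; "tau": joint torques, N m; "ee_pos": TCP position; "tcp_rot": TCP orientation; "contact_force": force on the tool from outside, world axes, zero at the start; "torque": the same for the moment, N m; "opening": opening from 0.0 (shut) to 1.0 (fully open); "gripper_force": force on a finger pad.
Only numpy, scipy, OpenCV 4.12 (cv2) and the standard library are available. Lean on these libraries where they do the work, as an engineer would, in place of code of your own. Each camera call takes 0.05 s, during which the arm holds its last target. There are 200 camera calls.

### The job

Start the reader's lamp by twisting the spring-return knob on the small lamp box clockwise fully to its stop, then let go so that it springs back. Then take the rectangular sample plate (not the round one) by its upright fin, tilt it to match the reader's sloped measuring face and hold it flush and centred over the window between the corner marks, long side running up the slope, pressed so that the sprung face gives partway but is not driven to its stop. Finish while still holding it pressed there, and leave everything else standing where it is.

Things in the scene. Friction and masses are not known exactly. Their poses are not given: they have to be found in the camera images.
- knob_grip (a point): point on the knob's vertical axis at the height to grip, 84 mm above the table. The knob is a black bar 44 mm long, 12 mm thick, standing from 60 to 95 mm above the table on a 42 mm wide, 5 mm thick round skirt; it sits on top of the white lamp box (100 x 100 mm, 55 mm tall, fixed). The point's x axis runs along the bar, z is up, and it turns with the bar
- knob (a joint): knob angle in rad: 0 at rest, grows clockwise seen from above, stop at 1.0. A spring pulls it back to 0 (0.02 N m at rest, 0.10 N m at the stop)
- plate: the rectangular sample plate: white ceramic 70 mm (its x) by 50 mm (its y), 5 mm thick, with a black upright fin on its middle, 40 mm long along x, 12 mm thick along y, reaching 45 mm above the underside; 80 to 170 g. Held lightly (under 10 N) it swivels between the pads. Origin: centre of the underside; z is up out of the fin. It lies flat on the tray, underside 4 mm above the table
- tray: fixed shallow steel tray 120 mm (x) by 235 mm (y), floor 4 mm thick, rim 12 mm tall, origin under its centre. The rectangular plate and the round disc lie on it side by side, either way round
- face_center (a point): centre of the outer surface of the reader's measuring face, a flat aluminium plate 110 mm (its x) by 90 mm (its y), with a round 30 mm window flush in its middle and four black corner marks round a 70 x 50 mm place. x runs up the slope (away from the robot), y level, z out of the face. About 115 mm above the table; the point moves with the sprung face
- reader: the reader's fixed white base, 150 x 140 mm, 45 mm tall, origin under its centre. On it a tilting head carries the measuring face between two cheeks (100 mm above the table, within 67 mm of the middle along y). The head's slope is set differently every time, 15 to 32 degrees from level, facing the robot, and stays as set
- face (a joint): how far the measuring face is pushed in along its normal, in m: 0 untouched, 0.010 at its stop. Spring: starts to give at about 2 to 3 N, then 1.2 N per mm; half in takes about 8 N
- disc: bystander on the tray: round white disc 54 mm across, 5 mm thick, with a round black post 14 mm across on its middle, 45 mm tall in all; origin under its centre
- jar: bystander: jar 44 mm across, 65 mm tall; origin under its centre
- vial_a: bystander: small glass vial 28 mm across, 55 mm tall; origin under its centre
- vial_b: bystander: small glass vial like the other, 28 mm across, 55 mm tall; origin under its centre
- weight: bystander: brass weight 34 mm across, 49 mm tall; origin under its centre
- spatula: bystander: spatula 170 mm long lying flat along its own x axis
- beaker: bystander: open glass cup 60 mm across, 75 mm tall; origin under its centre
Things that resemble listed ones, but are neither listed nor needed, are in the scene too. Leave any yellow look-alike of the part that bears knob_grip alone. Leave any turquoise look-alike of the plate alone.

How it is judged:
By the outcome, as a careful person would: the job done as asked, in the order asked, and still so for the second after the job is handed in, while the arm keeps its last pose, push and grip.
It also fails if it takes over 64 s, if anything falls off the work surface, if the arm or the gripper's body presses on something with over 40 N, if the wrist force passes 120 N, or if a joint passes its speed limit or range.

## Working session

There is one attempt and no reset: what is moved stays moved. The work goes in short steps, each a Python script; the robot and the scene stay as the last script left them, time stands still between calls to the robot, and variables do not carry over. Pictures are saved under pics/ and viewed, at most 10 in all, crops included, and the job is handed in when it is done.

```bash
ls; mkdir -p pics; cat > h.py <<'E'
import numpy as np, cv2
from plant import arm
from scipy.spatial.transform import Rotation as R
def cam(n):
    c=arm.camera(n); c['f']=c['color'].shape[0]/2/np.tan(np.radians(c['fovy'])/2)
    c['T']=np.linalg.inv(c['camera_from_world']); return c
def slopes(c,px):
    K=np.array([[c['f'],0,c['cx']],[0,c['f'],c['cy']],[0,0,1]])
    p=(np.atleast_2d(px).astype(float)-[c['cx'],c['cy']])/c['f']; s=p.copy()
    for _ in range(20): s=p/(1+c['k1']*(s**2).sum(1,keepdims=True))
    return s
def onplane(c,px,z):
    s=slopes(c,px); d=np.c_[s,np.ones(len(s))]@c['T'][:3,:3].T; o=c['T'][:3,3]
    return o+d*((z-o[2])/d[:,2])[:,None]
def cloud(c):
    h,w=c['range_z'].shape; v,u=np.mgrid[:h,:w]
    s=slopes(c,np.c_[u.ravel(),v.ravel()]); z=c['range_z'].ravel()
    P=np.c_[s*z[:,None],z]@c['T'][:3,:3].T+c['T'][:3,3]; P[z==0]=np.nan
    return P.reshape(h,w,3)
def save(c,n,box=None,k=1):
    im=c['color'][...,::-1]
    if box: u0,v0,u1,v1=box; im=im[v0:v1,u0:u1]
    cv2.imwrite('pics/'+n,cv2.resize(im,None,fx=k,fy=k,interpolation=cv2.INTER_CUBIC))
E
python3 - <<'E'
from h import *
import pickle
for n in('top','scene'):
    c=cam(n); save(c,n+'0.png',k=1.5); pickle.dump(c,open(n+'0.pkl','wb')); print(n,c['T'][:3,3].round(3),c['T'][:3,2].round(2),c['k1'],c['f'])
s=arm.read_state(); print(arm.tips_ahead,s['clock'],s['tcp_rot'],s['contact_force'])
E
```

```text
pics
top [ 0.434 -0.03   1.311] [ 0.07 -0.   -1.  ] -0.04872819830552263 414.58572892043685
scene [1.049 0.327 0.94 ] [-0.51 -0.36 -0.78] -0.045704220219805296 424.5698285316504
0.011 0.1 [ 9.81930063e-01  1.89242548e-01 -2.06112705e-04 -7.52478884e-04] [-0.96958158  1.17638065  0.39448604]
```

View pics/top0.png

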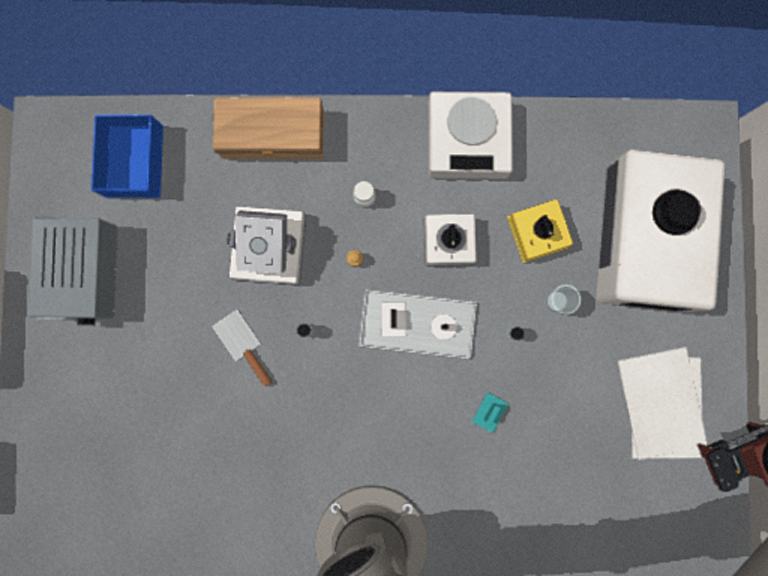

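View pics/scene0.png

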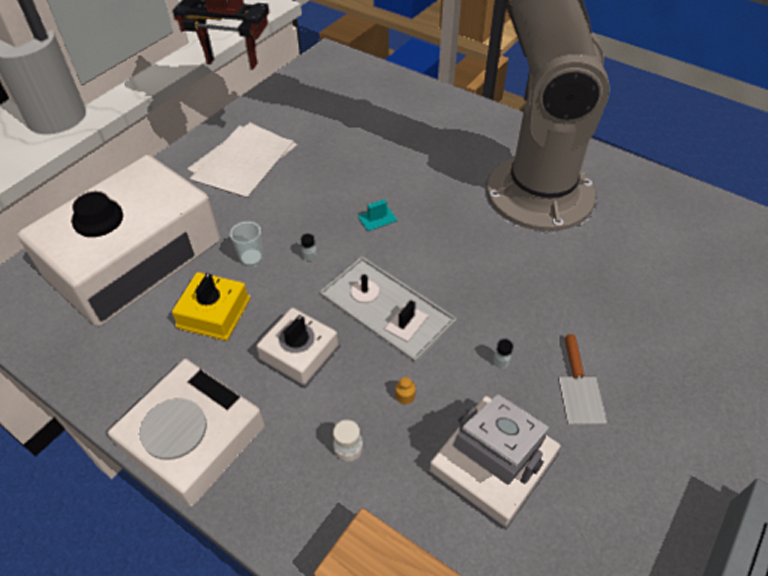

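Top view (768-px scale):
- **Knob candidates:** white lamp box (451,238), yellow look-alike (543,228), and the big device's round black knob (676,212). I choose the white box.
- **Plate candidates:** rectangular plate with bar fin (394,319), round disc (444,326), and turquoise look-alike (490,411). I choose the rectangular plate.
- **Reader:** face at (259,245).

Next I check these choices in one crop and measure.

```bash
python3 - <<'E'
from h import *
import pickle
for n,boxes in (('top',dict(knob=(284,142,318,178),plate=(250,198,275,226),disc=(284,206,308,230),face=(155,140,195,184),box=(280,140,320,180))),
        ('scene',dict(knob=(170,205,226,255),plate=(255,195,285,226),face=(305,262,366,320)))):
    c=pickle.load(open(n+'0.pkl','rb')); P=cloud(c); g=c['color'].max(2)
    def seg(k,zlo,zhi,dark=None):
        u0,v0,u1,v1=boxes[k]; m=np.zeros(g.shape,bool); m[v0:v1,u0:u1]=1
        m&=(P[...,2]>zlo)&(P[...,2]<zhi)
        if dark: m&=g<dark
        return m
    def rect(m,z,nm):
        v,u=np.nonzero(m)
        if len(u)<5: print(n,nm,'few',len(u)); return
        W=onplane(c,np.c_[u,v],z)[:,:2]
        (cx,cy),(w,h),a=cv2.minAreaRect((W*1000).astype(np.float32)); print(n,nm,len(u),'c',round(cx,1),round(cy,1),'wh',round(w,1),round(h,1),'a',round(a,1),'mean',(W.mean(0)*1000).round(1))
    rect(seg('knob',.088,.105,70),.095,'knobtop')
    rect(seg('plate',.042,.058,80),.049,'fintop')
    if n=='top':
        u0,v0,u1,v1=boxes['plate'];m=np.zeros(g.shape,bool);m[v0:v1,u0:u1]=c['color'][v0:v1,u0:u1].min(2)>190;rect(m,.009,'plate white')
        m=np.zeros(g.shape,bool);u0,v0,u1,v1=boxes['box'];m[v0:v1,u0:u1]=(c['color'][v0:v1,u0:u1].min(2)>170);rect(m,.055,'lampbox')
    # face
    m=seg('face',.085,.15); X=P[m]; keep=np.ones(len(X),bool)
    for _ in range(8):
        A=np.c_[X[:,:2],np.ones(len(X))]; q=np.linalg.lstsq(A[keep],X[keep,2],rcond=None)[0]; r=X[:,2]-A@q; keep=abs(r)<max(.003,1.5*np.std(r[keep]) if _<3 else .003)
    nn=np.array([-q[0],-q[1],1]);nn/=np.linalg.norm(nn)
    print(n,'face n',nn.round(3),'tilt',np.degrees(np.arccos(nn[2])).round(2),'az',np.degrees(np.arctan2(nn[1],nn[0])).round(1),keep.sum(),len(X),X[keep].mean(0).round(4),'rms',r[keep].std().round(4))
    # other objects
c=pickle.load(open('top0.pkl','rb'));save(c,'crop_t.png',(140,120,340,250),4)
c=pickle.load(open('scene0.pkl','rb'));save(c,'crop_s.png',(165,170,385,335),3.6)
E
```

```text
top knobtop 62 c 625.6 -160.4 wh 41.9 11.9 a 0.0 mean [ 625.5 -159.6]
top fintop 35 c 464.5 -43.6 wh 33.5 6.1 a 0.4 mean [464.  -43.5]
top plate white 435 c 465.6 -44.1 wh 84.8 75.5 a 0.5 mean [467.  -35.7]
top lampbox 697 c 627.4 -158.5 wh 95.7 98.2 a 0.5 mean [ 627.3 -156.9]
top face n [-0.407  0.029  0.913] tilt 24.08 az 175.9 867 1401 [0.6023 0.2212 0.1128] rms 0.0016
scene knobtop 74 c 628.8 -152.4 wh 12.1 43.1 a 88.9 mean [ 630.  -152.3]
scene fintop 66 c 465.0 -37.3 wh 41.4 14.0 a 3.1 mean [465.4 -37. ]
scene face n [-0.248  0.124  0.961] tilt 16.08 az 153.4 496 2289 [0.5973 0.2308 0.1069] rms 0.0017
```

View pics/crop_t.png

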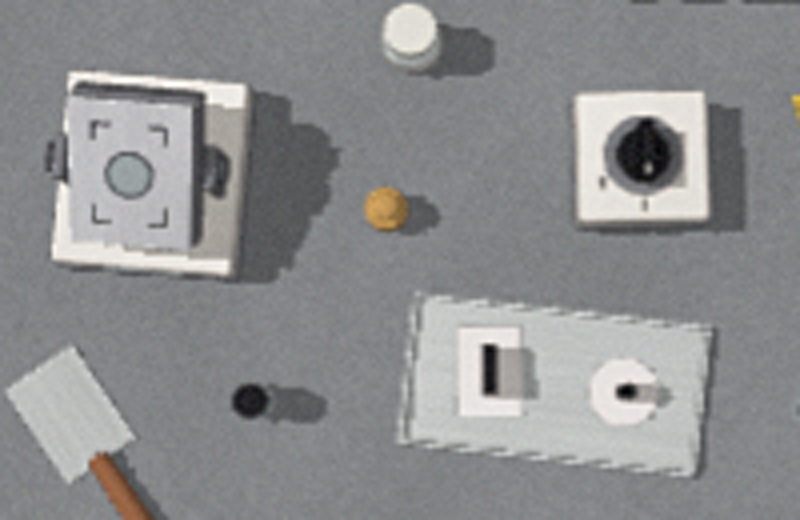

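View pics/crop_s.png

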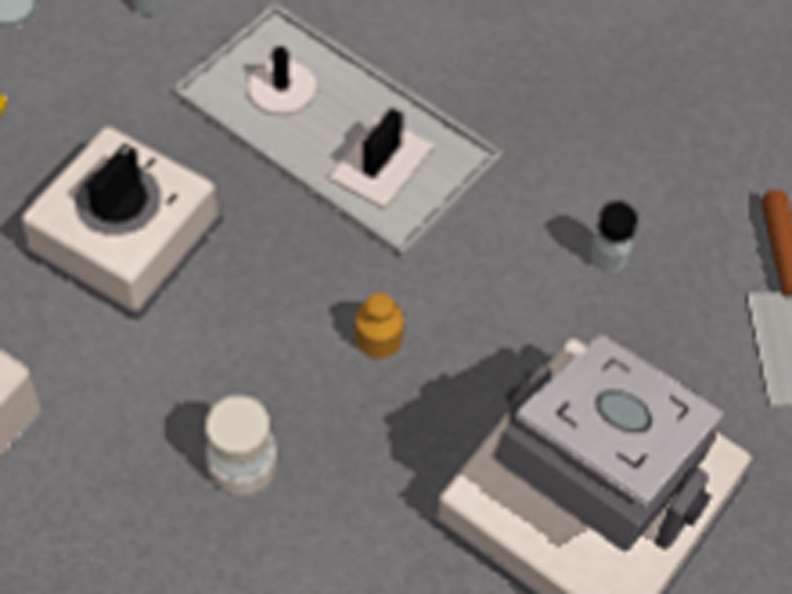

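```bash
python3 - <<'E'
from h import *
import pickle
C={n:pickle.load(open(n+'0.pkl','rb')) for n in('top','scene')}
def comps(n,box,thr,lo=3,hi=400):
    u0,v0,u1,v1=box; g=C[n]['color'].max(2)[v0:v1,u0:u1]
    k,l,s,ce=cv2.connectedComponentsWithStats((g<thr).astype(np.uint8),connectivity=8)
    return [(s[i,4],(ce[i]+[u0,v0]).round(1).tolist(),s[i,:4].tolist()) for i in range(1,k) if lo<=s[i,4]<=hi]
# face marks: crops
print('top marks',comps('top',(160,147,186,180),110,2,30))
print('scene marks',comps('scene',(317,268,360,302),110,2,40))
for t in(40,55,70): print('knob',t,comps('top',(290,145,315,170),t),comps('scene',(182,205,215,235),t))
for t in(60,90): print('fin',t,comps('top',(250,198,272,226),t),comps('scene',(258,195,285,226),t))
c=C['top'];v,u=165,172;print('px',c['color'][v,u],c['color'][155,165],c['color'][202,256:272].tolist(), c['color'][213,253:278].min(1))
s=C['scene'];print(s['color'][284,338],s['color'][275,330])
E
```

```text
top marks [(np.int32(2), [163.0, 150.5], [3, 3, 1, 2]), (np.int32(2), [181.0, 153.5], [21, 6, 1, 2]), (np.int32(4), [171.5, 158.0], [10, 11, 4, 1]), (np.int32(2), [177.0, 161.5], [17, 14, 1, 2]), (np.int32(3), [164.0, 174.7], [3, 27, 3, 2]), (np.int32(4), [180.8, 174.5], [20, 26, 2, 4])]
scene marks [(np.int32(5), [317.4, 268.8], [0, 0, 2, 3]), (np.int32(4), [344.2, 268.2], [26, 0, 3, 2]), (np.int32(3), [334.0, 270.3], [16, 2, 3, 2]), (np.int32(4), [317.0, 273.5], [0, 4, 1, 4]), (np.int32(3), [357.3, 277.7], [40, 9, 2, 2]), (np.int32(34), [337.8, 285.2], [14, 11, 15, 11]), (np.int32(7), [353.4, 282.3], [34, 12, 5, 6]), (np.int32(8), [321.6, 284.9], [3, 14, 5, 6]), (np.int32(31), [356.7, 298.5], [36, 26, 7, 8]), (np.int32(10), [340.6, 297.8], [20, 28, 7, 4])]
knob 40 [(np.int32(113), [300.4, 157.7], [5, 5, 12, 15])] [(np.int32(223), [197.1, 222.2], [7, 7, 16, 20])]
knob 55 [(np.int32(135), [300.5, 157.6], [4, 5, 14, 16])] [(np.int32(240), [197.0, 222.5], [7, 7, 17, 20])]
knob 70 [(np.int32(155), [300.8, 157.8], [4, 5, 14, 16])] [(np.int32(6), [184.5, 212.5], [0, 5, 6, 6]), (np.int32(266), [196.7, 222.4], [4, 6, 20, 21])]
fin 60 [(np.int32(33), [262.0, 212.0], [11, 9, 3, 11])] [(np.int32(114), [270.6, 209.4], [8, 6, 10, 18])]
fin 90 [(np.int32(35), [262.0, 211.7], [11, 8, 3, 12])] [(np.int32(128), [270.7, 209.1], [8, 5, 11, 19])]
px [149 159 160] [193 194 196] [[234, 229, 226], [234, 229, 227], [233, 229, 226], [235, 229, 228], [234, 229, 228], [232, 226, 225], [234, 229, 226], [234, 228, 226], [231, 226, 223], [231, 226, 226], [234, 228, 226], [234, 229, 227], [234, 229, 228], [219, 210, 206], [175, 174, 173], [190, 190, 190]] [193 202 227 225 226 229 219 152  42  17  47 110 164 163 160 160 157 150
 130 131 155 191 197 194 201]
[133 140 139] [173 165 166]
```

```bash
cat >> h.py <<'E'
def tri(cs,pxs):
    A=[];b=[]
    for c,p in zip(cs,pxs):
        s=slopes(c,p)[0]; M=c['camera_from_world']
        for i in(0,1):
            r=M[i]-s[i]*M[2]; A.append(r[:3]); b.append(-r[3])
    x,res,*_=np.linalg.lstsq(np.array(A),np.array(b),rcond=None); return x,np.sqrt(res)
E
python3 - <<'E'
from h import *
import pickle
C={n:pickle.load(open(n+'0.pkl','rb')) for n in('top','scene')}; t,s=C['top'],C['scene']
def wcent(c,p,w,f):
    u,v=np.round(p).astype(int); V,U=np.mgrid[v-w:v+w+1,u-w:u+w+1]; W=f(c['color'][v-w:v+w+1,u-w:u+w+1].astype(float))
    return np.array([(W*U).sum(),(W*V).sum()])/W.sum()
dark=lambda a:(lambda g:np.clip(np.median(g)-25-g,0,None))(a.mean(2))
win=lambda a:np.clip(a[...,1]-a[...,0]-3,0,None)*1.
T={'++':(164.5,151.5),'+-':(180,153.5),'-+':(165,174),'--':(179.5,176)}
S={'++':(340.5,297.5),'+-':(322,285),'-+':(353.5,282.5),'--':(335,271.2)}
pts={}
for k in T:
    a=wcent(t,T[k],4,dark);b=wcent(s,S[k],4,dark); pts[k],r=tri((t,s),(a,b)); print(k,a.round(1),b.round(1),(pts[k]*1000).round(1),r)
a=wcent(t,(172,164),9,win);b=wcent(s,(338,284),10,win);w,r=tri((t,s),(a,b));print('win',a.round(1),b.round(1),(w*1000).round(1),r)
Q=np.array(list(pts.values()));ctr=Q.mean(0);ex=pts['++']+pts['+-']-pts['-+']-pts['--'];ey=pts['++']+pts['-+']-pts['+-']-pts['--']
print('ctr',(ctr*1000).round(1),'len',np.linalg.norm(ex)/2,np.linalg.norm(ey)/2);n=np.cross(ex,ey);n/=np.linalg.norm(n);print('n tri',n.round(3),np.degrees(np.arccos(n[2])),np.degrees(np.arctan2(-n[1],-n[0])))
for nme,c,D in(('top',t,T),('scene',s,S)):
    m=np.zeros(c['range_z'].shape,np.uint8);cv2.fillConvexPoly(m,cv2.convexHull(np.array(list(D.values()),np.int32)),1)
    X=cloud(c)[m>0];X=X[~np.isnan(X[:,0])];A=np.c_[X[:,:2]-ctr[:2],np.ones(len(X))]
    q=np.linalg.lstsq(A,X[:,2],rcond=None)[0];nn=np.r_[-q[:2],1];nn/=np.linalg.norm(nn);print(nme,'depth n',nn.round(3),'tilt',np.degrees(np.arccos(nn[2])).round(2),'z@ctr',q[2].round(4),'rms',(X[:,2]-A@q).std())
# knob/fin from top colour only
def colrect(c,box,thr,z,bright=False):
    u0,v0,u1,v1=box;g=c['color'][v0:v1,u0:u1]; m=(g.min(2)>thr) if bright else (g.max(2)<thr)
    k,l,st,_=cv2.connectedComponentsWithStats(m.astype(np.uint8)); i=1+st[1:,4].argmax(); v,u=np.nonzero(l==i)
    W=onplane(c,np.c_[u+u0,v+v0],z)[:,:2]*1000;r=cv2.minAreaRect(W.astype(np.float32));return np.round(r[0],1),np.round(r[1],1),round(r[2],1),np.round(W.mean(0),1)
print('fin',colrect(t,(250,198,275,226),90,.049));print('plate ctr',onplane(t,[(262.3,212.3)],.009)*1000)
print('box',colrect(t,(278,138,325,180),200,.055,1)); print('skirt',colrect(t,(285,145,315,172),130,.06))
P=cloud(t);
for nm,b,lo,hi in(('knob',(285,140,318,175),.085,.11),('fin',(250,195,275,226),.035,.06)):
    u0,v0,u1,v1=b
    for n,c,bb in(('top',t,b),('scene',s,(180,205,215,240) if nm=='knob' else (258,195,285,226))):
        u0,v0,u1,v1=bb;X=cloud(c)[v0:v1,u0:u1].reshape(-1,3);X=X[(X[:,2]>lo)&(X[:,2]<hi)]*1000;print(nm,n,len(X),X.mean(0).round(1),np.percentile(X,[3,97],axis=0).round(1).tolist())
E
```

```text
++ [163.5 151.4] [340.6 297.5] [633.4 244.4 126.5] [0.00186843]
+- [179.9 152.8] [321.4 284.5] [629.7 196.8 126.2] [0.00178284]
-+ [164. 174.] [354.2 282. ] [570.4 248.3 100. ] [0.00300127]
-- [179.9 175. ] [335.3 270.9] [568.1 201.   98. ] [0.00232336]
win [171.8 163.2] [338.  283.6] [600.8 222.8 112.6] [0.00222717]
ctr [600.4 222.6 112.7] len 0.06809759499604702 0.04752999247150553
n tri [-0.401  0.003  0.916] 23.66229879221569 -0.3848260946619115
top depth n [-0.407  0.038  0.913] tilt 24.13 z@ctr 0.112 rms 0.002500491244821385
scene depth n [-0.409  0.033  0.912] tilt 24.2 z@ctr 0.1128 rms 0.0011007117283471735
fin (array([464.5, -43.6]), array([33.5,  6.1]), 0.4, array([464. , -43.5]))
plate ctr [[462.97947595 -45.01458834   9.        ]]
box (array([ 627.4, -157.4]), array([95.6, 95.2]), 0.6, array([ 629.5, -156.6]))
skirt (array([ 627.3, -160.3]), array([56. , 54.4]), 45.4, array([ 627.6, -160.4]))
knob top 66 [ 624.7 -159.6   94.9] [[605.6, -166.3, 89.3], [646.6, -154.3, 99.2]]
knob scene 97 [ 627.2 -153.2   92.1] [[605.7, -159.9, 85.4], [647.0, -148.2, 96.3]]
fin top 52 [463.  -45.2  48.9] [[444.8, -49.9, 44.1], [481.3, -40.5, 54.6]]
fin scene 86 [464.1 -37.1  45.7] [[442.7, -43.9, 36.1], [481.7, -32.0, 50.4]]
```

```bash
cat >> h.py <<'E'
def down(yaw): return (R.from_euler('z',yaw)*R.from_euler('x',np.pi)).as_quat()
KN=np.array([.626,-.1575]); FIN=np.array([.464,-.042])
FC=np.array([.6005,.2227,.1127]); TILT=np.radians(24.1); FY=np.radians(-4.3)
RF=R.from_euler('z',FY)*R.from_euler('y',-TILT)   # face frame
def faceq(flip): return (RF*R.from_euler('x',np.pi)*R.from_euler('z',np.pi*flip)).as_quat()
E
python3 - <<'E'
from h import *
print(RF.as_matrix()[:,2])
for f in(0,1):
    for nm,p,q in(('k0',[*KN,.2],down(np.pi*f)),('k1',[*KN,.076],down(np.pi*f-1.05)),('fin',[*FIN,.026],down(np.pi*f)),('face',FC+RF.apply([0,0,.022]),faceq(f)),('face2',FC+RF.apply([0,0,.1]),faceq(f))):
        q=arm.ik(p,q);print(f,nm,None if q is None else np.round(q,2))
E
```

```text
[-0.40718106  0.0306161   0.91283418]
0 k0 [ 0.26  0.46 -0.15  1.66  0.08  1.03 -1.48]
0 k1 [ 0.06  0.61  0.13  1.76 -0.1   0.79 -2.38]
0 fin [ 0.12  0.47 -0.19  2.19  0.18  0.5  -1.79]
0 face [-0.46  0.39 -0.16  2.04  0.73  0.49 -2.86]
0 face2 [-0.14  0.29 -0.57  2.02  0.74  0.68 -2.85]
1 k0 [ 0.62  0.54 -0.66  1.63  0.37  1.1   1.43]
1 k1 [ 0.53  0.66 -0.53  1.72  0.42  0.87  0.33]
1 fin [ 0.44  0.54 -0.59  2.16  0.54  0.59  1.03]
1 face [ 0.33  0.76 -1.26  1.99  1.33  1.04 -0.08]
1 face2 [ 0.39  0.6  -1.34  1.99  1.14  1.04  0.02]
```

```bash
python3 - <<'E'
from h import *
q0=arm.read_state()['tcp_rot']
p=arm.read_state()['ee_pos']
arm.movel([p[0],p[1],.40],.3)
arm.move_to([*KN,.40],down(np.pi))
arm.movel([*KN,.13],.25)
arm.movel([*KN,.076],.1)
s=arm.read_state();b=np.array(s['contact_force']);print(s['clock'],b.round(2),s['ee_pos'])
arm.command_gripper(0.0,6)
s=arm.read_state();print(s['clock'],(np.array(s['contact_force'])-b).round(2),np.round(s['torque'],2),s['opening']*88,s['gripper_force'],s['ee_pos'],np.round(s['joints'],2))
c=cam('top');save(c,'grip.png',(240,110,340,190),6)
E
```

```text
4.8833 [-0.49  0.56  0.27] [ 0.62624984 -0.15735067  0.07608302]
6.025 [-0.61 -2.97  1.12] [-0.4  -0.02 -0.04] 12.183648878156367 5.999937057495117 [ 0.62580397 -0.15828131  0.07599969] [ 0.52  0.66 -0.52  1.72  0.41  0.87  1.39]
```

```bash
python3 - <<'E'
from h import *
K=np.array([.626,-.1592,.076])
arm.movel(K,.05)
arm.command_gripper(0.0,30)
def rep(t):
    s=arm.read_state();M=R.from_quat(s['tcp_rot']).as_matrix();print(t,round(s['clock'],2),np.round(s['contact_force'],1),np.round(s['torque'],2),np.round(s['ee_pos'],4),'yaw',round(np.arctan2(M[1,0],M[0,0])%(2*np.pi)-np.pi,3),round(s['opening']*88,2))
rep(0)
for a in(.25,.5,.75,.95,1.02,1.06): arm.movel(K,.05,down(np.pi-a)); rep(a)
c=cam('top');save(c,'twist.png',(240,110,340,190),6)
E
```

```text
0 6.54 [-2.1  3.3  2.2] [0.68 0.42 0.03] [ 0.6258 -0.1583  0.076 ] yaw 0.001 11.8
0.25 6.94 [-2.2  5.6  2.1] [1.15 0.44 0.05] [ 0.6259 -0.1578  0.076 ] yaw -0.246 11.5
0.5 7.34 [-1.6  5.5  2.1] [1.29 0.39 0.08] [ 0.6261 -0.1574  0.076 ] yaw -0.495 11.5
0.75 7.74 [-1.4  5.1  1.8] [1.37 0.23 0.1 ] [ 0.6264 -0.1569  0.076 ] yaw -0.745 12.0
0.95 8.09 [-0.4  6.6  0.5] [1.51 0.08 0.12] [ 0.6267 -0.1566  0.076 ] yaw -0.944 11.68
1.02 8.34 [-0.9  5.9  0.1] [ 1.39 -0.04  0.66] [ 0.6268 -0.1565  0.076 ] yaw -1.013 11.85
1.06 8.59 [-0.8  6.3 -0.3] [ 1.32 -0.09  0.76] [ 0.6269 -0.1567  0.076 ] yaw -1.052 12.64
```

```bash
python3 - <<'E'
from h import *
arm.pause(.2); arm.command_gripper(1.0); arm.pause(.3)
p=arm.read_state()['ee_pos']; arm.movel([p[0],p[1],.2],.25)
arm.move_to([*FIN,.2],down(np.pi))
c=cam('scene');save(c,'after.png',(165,170,290,270),6)
arm.command_gripper(.6)
arm.movel([*FIN,.07],.25); arm.movel([*FIN,.026],.08)
s=arm.read_state();b=np.array(s['contact_force']);print(s['clock'],b.round(2))
arm.command_gripper(0.0,8)
s=arm.read_state();print(s['clock'],(np.array(s['contact_force'])-b).round(2),s['opening']*88,np.round(s['ee_pos'],4))
E
```

```text
13.9667 [-0.02 -0.1   0.22]
14.675 [-0.45 -0.32  1.86] 11.945880937739497 [ 0.464  -0.0421  0.0261]
```

View pics/after.png

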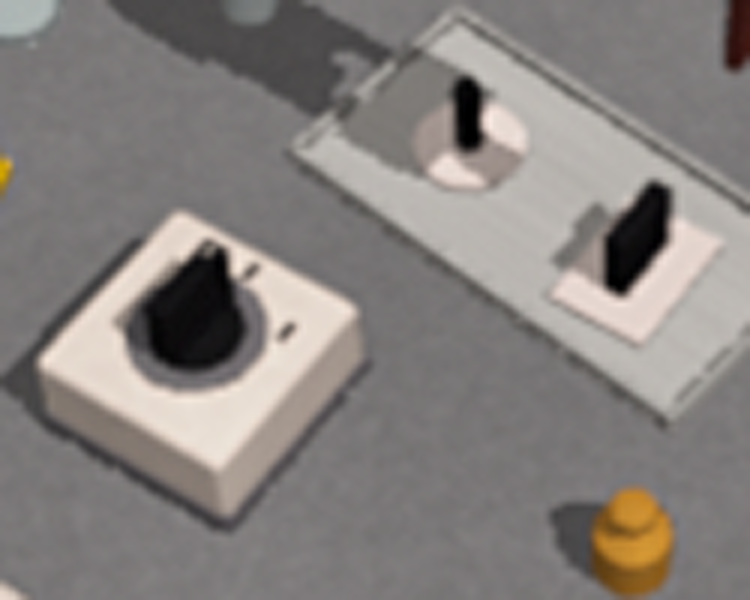

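The picture shows the knob bar back at rest (195,310) and the disc (470,140) undisturbed; the plate's fin is at (640,240). Next I lift the plate and hover over the face.

```bash
python3 - <<'E'
from h import *
import pickle
arm.command_gripper(0.0,35)
arm.movel([*FIN,.20],.2)
s=arm.read_state();print(s['clock'],s['opening']*88,np.round(s['contact_force'],2))
h=lambda d,x=0,y=0:FC+RF.apply([x,y,.022+d])
arm.move_to(h(.09),faceq(1))
arm.movel(h(.02),.15)
s=arm.read_state();print(s['clock'],np.round(s['ee_pos'],4),h(.02).round(4),np.round(s['contact_force'],2),np.round(s['joints'],2))
for n in('top','scene'): c=cam(n);pickle.dump(c,open(n+'1.pkl','wb'));save(c,n+'h.png',(130,110,220,200) if n=='top' else (290,220,390,310),6)
a=cv2.imread('pics/toph.png');b=cv2.imread('pics/sceneh.png');b=cv2.resize(b,(540,540));a=cv2.resize(a,(540,540));cv2.imwrite('pics/hover.png',cv2.resize(np.hstack([a,b]),(800,400)))
E
```

```text
15.9083 11.689646774131397 [-0.93  0.2  -2.71]
17.6167 [0.5836 0.2235 0.1513] [0.5834 0.224  0.151 ] [ 0.13  0.99 -1.06] [-0.14  0.4  -0.56  2.02  0.9   0.63  0.16]
```

View pics/sceneh.png

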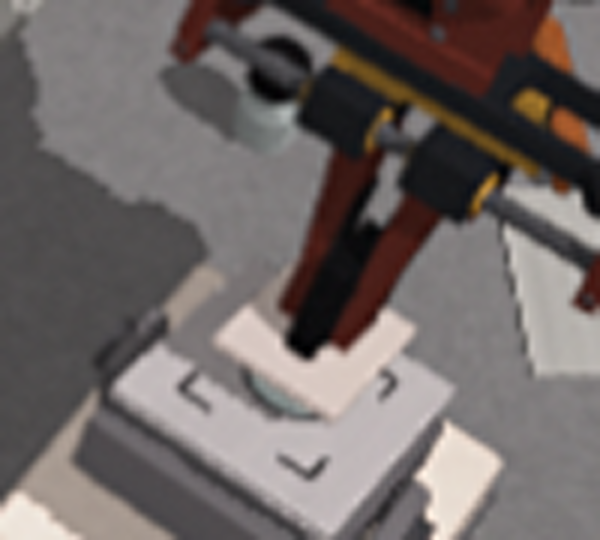

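View pics/toph.png

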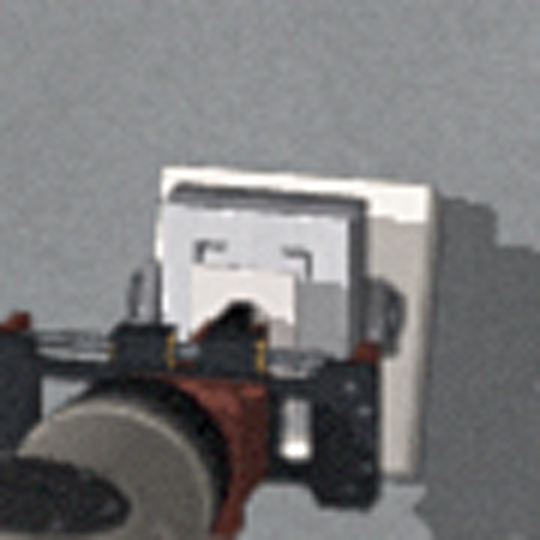

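Scene crop: the plate's lower edge runs from (218,338) to (342,418), and the window and marks are visible beneath it. Top crop: the plate's upper edge is at (193,267)-(297,270), with marks at (210,250) and (297,258). I descend to about 6 mm and compare the plate's corners with the marks in each camera.

```bash
python3 - <<'E'
from h import *
import pickle
h=lambda d,x=0,y=0:FC+RF.apply([x,y,.022+d])
arm.movel(h(.006),.05)
s=arm.read_state();e=RF.inv().apply(np.array(s['ee_pos'])-FC);print(s['clock'],'tcp in face mm',(e*1000).round(2),np.round(s['contact_force'],2))
ims=[]
for n,b in(('top',(145,135,200,190)),('scene',(310,245,370,305))):
    c=cam(n);pickle.dump(c,open(n+'2.pkl','wb'));u0,v0,u1,v1=b
    im=cv2.cvtColor(c['color'],cv2.COLOR_RGB2BGR)[v0:v1,u0:u1];ims.append(cv2.resize(im,(400,400),interpolation=cv2.INTER_NEAREST))
cv2.imwrite('pics/low.png',np.hstack(ims))
c=pickle.load(open('scene2.pkl','rb'))['color'];print(c[262:292:2,338].tolist());c=pickle.load(open('top2.pkl','rb'))['color'];print(c[148:166,172].tolist())
E
```

```text
18.15 tcp in face mm [-0.28 -0.11 27.67] [-0.87  0.03 -2.29]
[[118, 115, 116], [104, 93, 92], [82, 56, 53], [67, 30, 26], [57, 21, 18], [57, 23, 19], [35, 18, 16], [14, 13, 13], [10, 11, 12], [11, 11, 13], [4, 3, 6], [80, 71, 69], [219, 203, 196], [216, 200, 193], [217, 201, 194]]
[[204, 203, 208], [204, 203, 205], [207, 205, 208], [209, 207, 210], [202, 202, 206], [191, 189, 191], [231, 225, 224], [229, 223, 220], [229, 223, 222], [233, 227, 226], [229, 220, 218], [99, 97, 97], [35, 36, 33], [35, 32, 39], [35, 23, 25], [34, 22, 23], [28, 32, 38], [37, 43, 46]]
```

View pics/low.png

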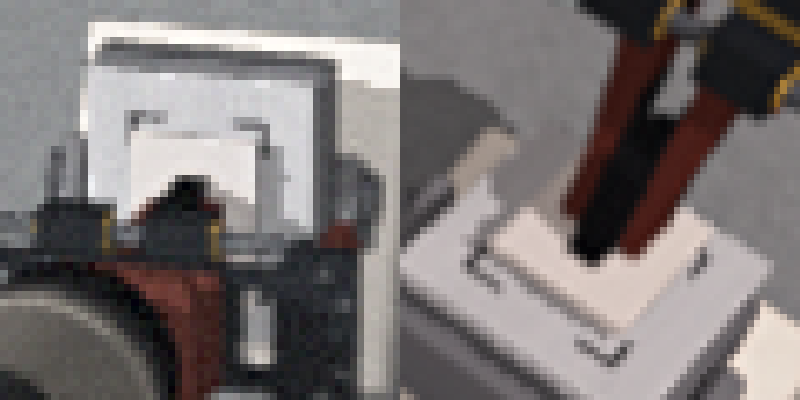

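```bash
python3 - <<'E'
from h import *
import pickle
MK={'top':[(163.5,151.4),(179.9,152.8),(164,174),(179.9,175)],'scene':[(340.6,297.5),(321.4,284.5),(354.2,282),(335.3,270.9)]}
def fplane(c,px,z):
    s=slopes(c,px);d=RF.inv().apply(np.c_[s,np.ones(len(s))]@c['T'][:3,:3].T);o=RF.inv().apply(c['T'][:3,3]-FC)
    return (o+d*((z-o[2])/d[:,2])[:,None])*1000
for n,(u0,v0,u1,v1),db,rb in(('top',(158,148,184,172),5,212),('scene',(318,272,362,298),14,190)):
    c=pickle.load(open(n+'2.pkl','rb'));m=fplane(c,MK[n],0);print(n,'marks ctr',m.mean(0).round(1), m[:,:2].round(1).tolist())
    a=c['color'].astype(int)[v0:v1,u0:u1];k=((a[...,0]-a[...,2]>=db)&(a[...,0]>rb)).astype(np.uint8)
    N,l,st,_=cv2.connectedComponentsWithStats(k);k=(l==1+st[1:,4].argmax()).astype(np.float32)
    S=8;K=cv2.resize(k,None,fx=S,fy=S,interpolation=cv2.INTER_LINEAR)>.5
    v,u=np.nonzero(K);P=fplane(c,np.c_[(u+.5)/S-.5+u0,(v+.5)/S-.5+v0],.0057+.005)[:,:2]
    print(int(k.sum()),'x',np.percentile(P[:,0],[0,1,99,99.8,100]).round(1))
    # +x edge per y-bin, y edges per x-bin
    for lo in range(-24,25,8):
        q=P[abs(P[:,1]-lo)<2]; print('  y',lo,'xmax',q[:,0].max().round(1) if len(q) else None,end='')
    print()
    for lo in range(-30,36,6):
        q=P[abs(P[:,0]-lo)<1.5]
        if len(q): print('  x',lo,'y',q[:,1].min().round(1),q[:,1].max().round(1),end='')
    print()
E
```

```text
top marks ctr [ 0.6 -1.5  0. ] [[34.7, 23.0], [34.5, -24.8], [-33.9, 21.6], [-32.9, -25.7]]
117 x [ 1.6  5.  33.9 34.4 34.7]
  y -24 xmax 34.4  y -16 xmax 34.4  y -8 xmax 33.7  y 0 xmax 33.1  y 8 xmax 32.4  y 16 xmax 34.6  y 24 xmax 33.7
  x 6 y 16.9 23.1  x 12 y -26.1 23.1  x 18 y -25.3 23.0  x 24 y -25.9 23.0  x 30 y -25.8 23.0
scene marks ctr [-1.5  1.1  0. ] [[32.9, 25.1], [33.2, -22.7], [-38.2, 24.5], [-34.1, -22.7]]
234 x [-39.3 -36.8  32.7  33.5  34.1]
  y -24 xmax 32.1  y -16 xmax 34.1  y -8 xmax 33.7  y 0 xmax 33.0  y 8 xmax 32.8  y 16 xmax 32.8  y 24 xmax 33.3
  x -30 y 13.9 27.3  x -24 y 14.9 25.8  x -18 y 14.8 27.0  x -12 y 14.6 26.8  x -6 y 15.3 26.6  x 0 y 12.7 26.7  x 6 y -22.1 27.7  x 12 y -22.1 27.1  x 18 y -22.0 27.3  x 24 y -22.0 27.1  x 30 y -23.4 26.9
```

```bash
python3 - <<'E'
from h import *
h=lambda d,x=.001,y=-.0005:FC+RF.apply([x,y,.022+d])
def fn(): 
    v=[]
    for _ in range(5): v.append(arm.read_state()['contact_force']); arm.pause(.03)
    return RF.inv().apply(np.mean(v,0))
arm.movel(h(.006),.03);arm.pause(.3);b=fn();print('base',b.round(2))
for d in np.arange(.004,-.0085,-.001):
    arm.movel(h(d),.02);arm.pause(.1);f=fn()-b;s=arm.read_state()
    e=RF.inv().apply(np.array(s['ee_pos'])-FC)*1000
    print(round(d*1000,1),f.round(2),np.round(RF.inv().apply(s['torque']),2),'z',(e[2]-22).round(2),round(s['opening']*88,2))
    if f[2]>7.3: break
print(s['clock'])
E
```

```text
base [-0.28 -0.26 -1.18]
4.0 [-0.21  0.77 -0.27] [0.13 0.38 0.  ] z 4.03 11.8
3.0 [-0.88  0.61 -0.44] [ 0.09  0.39 -0.01] z 3.01 11.62
2.0 [-0.53  0.07 -0.63] [ 0.06  0.36 -0.03] z 2.01 12.03
1.0 [-0.29  0.19  0.13] [ 0.08  0.4  -0.09] z 1.01 12.02
0.0 [-0.21  0.59 -0.28] [-0.01  0.4  -0.06] z 0.01 11.79
-1.0 [-0.45  0.19  2.32] [ 0.08  0.28 -0.09] z -0.88 11.95
-2.0 [-0.32  0.3   3.06] [0.06 0.26 0.  ] z -1.94 11.96
-3.0 [-0.3   0.17  4.39] [ 0.06  0.2  -0.04] z -2.93 11.56
-4.0 [-0.2   0.17  5.66] [ 0.12  0.1  -0.01] z -3.91 11.86
-5.0 [0.04 0.14 7.09] [ 0.11  0.11 -0.02] z -4.9 11.72
-6.0 [-0.68 -0.04  8.07] [ 0.01  0.15 -0.07] z -5.8 11.45
24.65
```

Pressed to about 8 N, 5 mm in. The moment about y moved by about -0.27 N m, which suggests the load sits on the upper edge, so I trim the tilt about the plate centre.

```bash
python3 - <<'E'
from h import *
def m(n=12):
    v=[];w=[]
    for _ in range(n): s=arm.read_state();v.append(s['contact_force']);w.append(s['torque']);arm.pause(.02)
    return RF.inv().apply(np.mean(v,0)),RF.inv().apply(np.mean(w,0))
C0=FC+RF.apply([.001,-.0005,-.006])
def go(dt):
    Rn=R.from_euler('z',FY)*R.from_euler('y',-(TILT+np.radians(dt)))
    arm.movel(C0+Rn.apply([0,0,.022]),.02,(Rn*R.from_euler('x',np.pi)*R.from_euler('z',np.pi)).as_quat());arm.pause(.15)
for dt in(0,.5,1,1.5,2,1,0,-.7):
    go(dt);f,t=m();M=R.from_quat(arm.read_state()['tcp_rot']).as_matrix()
    print(dt,f.round(2),t.round(3),'tilt',np.degrees(np.arccos(-M[2,2])).round(2),round(arm.read_state()['clock'],1))
E
```

```text
0 [-0.85 -0.08  6.96] [ 0.039  0.141 -0.048] tilt 24.12 25.2
0.5 [ 0.31 -0.03  6.79] [ 0.056  0.486 -0.004] tilt 24.61 25.9
1 [ 0.25 -0.15  6.89] [ 0.028  0.488 -0.011] tilt 25.11 26.4
1.5 [-0.04  0.    7.19] [ 0.025  0.515 -0.018] tilt 25.62 27.1
2 [-0.   -0.12  7.68] [ 0.005  0.551 -0.021] tilt 26.12 27.6
1 [-0.11  0.15  7.21] [ 0.065  0.592 -0.001] tilt 25.1 28.2
0 [-1.09  0.12  7.  ] [0.067 0.255 0.016] tilt 24.1 28.9
-0.7 [-1.3   0.13  7.42] [ 0.051  0.262 -0.018] tilt 23.4 29.4
```

```bash
python3 - <<'E'
from h import *
import pickle
def m(n=12):
    v=[];w=[]
    for _ in range(n): s=arm.read_state();v.append(s['contact_force']);w.append(s['torque']);arm.pause(.02)
    return RF.inv().apply(np.mean(v,0)),RF.inv().apply(np.mean(w,0))
C0=FC+RF.apply([.001,-.0005,-.006])
def go(dt):
    Rn=R.from_euler('z',FY)*R.from_euler('y',-(TILT+np.radians(dt)))
    arm.movel(C0+Rn.apply([0,0,.022]),.02,(Rn*R.from_euler('x',np.pi)*R.from_euler('z',np.pi)).as_quat());arm.pause(.15)
for dt in(-.2,0,.15,.3,.45,.6,.25):
    go(dt);f,t=m();print(dt,f.round(2),t.round(3),round(arm.read_state()['clock'],1))
ims=[]
for n,b in(('top',(145,135,200,190)),('scene',(310,245,370,305))):
    c=cam(n);pickle.dump(c,open(n+'3.pkl','wb'));u0,v0,u1,v1=b
    im=cv2.cvtColor(c['color'],cv2.COLOR_RGB2BGR)[v0:v1,u0:u1];ims.append(cv2.resize(im,(400,400),interpolation=cv2.INTER_NEAREST))
cv2.imwrite('pics/press.png',np.hstack(ims))
E
```

```text
-0.2 [-1.13 -0.19  6.91] [ 0.07   0.258 -0.03 ] 30.1
0 [-1.15  0.01  6.63] [ 0.069  0.259 -0.018] 30.6
0.15 [-1.08  0.14  6.67] [ 0.105  0.322 -0.012] 31.2
0.3 [-0.55  0.2   6.56] [ 0.101  0.525 -0.003] 31.9
0.45 [-0.24  0.01  7.04] [0.099 0.585 0.003] 32.5
0.6 [-0.36  0.2   6.92] [0.102 0.597 0.018] 33.0
0.25 [-0.68  0.01  6.81] [0.101 0.448 0.011] 33.6
```

View pics/press.png

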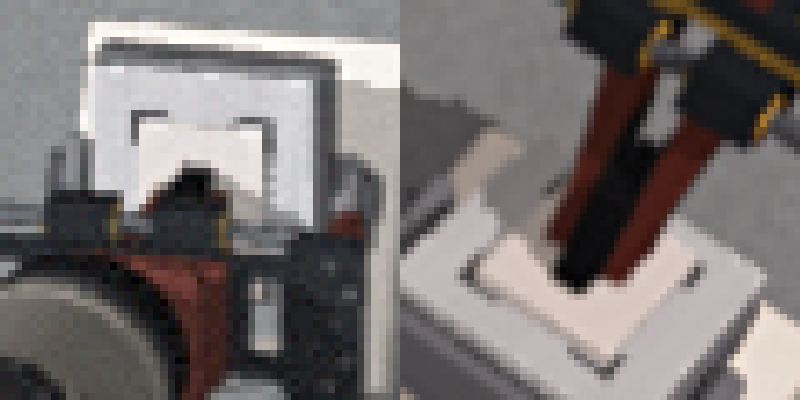

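Left (top) half: the plate's upper corners, about (138,122) and (265,125), sit just inside the marks at (132,112) and (275,122). Right (scene) half: the corner at (607,362) sits inside the mark at (605,375). One numerical check of centring before I hand in.

```bash
python3 - <<'E'
from h import *
import pickle
def fplane(c,px,z):
    s=slopes(c,px);d=RF.inv().apply(np.c_[s,np.ones(len(s))]@c['T'][:3,:3].T);o=RF.inv().apply(c['T'][:3,3]-FC)
    return (o+d*((z-o[2])/d[:,2])[:,None])*1000
for n,(u0,v0,u1,v1),db,rb,mc in(('top',(158,148,184,172),5,212,(.6,-1.5)),('scene',(314,272,362,302),14,190,(-1.0,1.1))):
    c=pickle.load(open(n+'3.pkl','rb'))
    a=c['color'].astype(int)[v0:v1,u0:u1];k=((a[...,0]-a[...,2]>=db)&(a[...,0]>rb)).astype(np.uint8)
    N,l,st,_=cv2.connectedComponentsWithStats(k);k=(l==1+st[1:,4].argmax()).astype(np.float32)
    S=8;K=cv2.resize(k,None,fx=S,fy=S,interpolation=cv2.INTER_LINEAR)>.5
    v,u=np.nonzero(K);P=fplane(c,np.c_[(u+.5)/S-.5+u0,(v+.5)/S-.5+v0],-.001)[:,:2]
    xm=np.median([P[abs(P[:,1]-y)<2,0].max() for y in range(-16,17,4)])
    ys=[(q[:,1].min(),q[:,1].max()) for q in(P[abs(P[:,0]-x)<1.5] for x in(15,20,25,29))]
    y0,y1=np.median(ys,0);print(n,'xmax',xm.round(1),'y',y0.round(1),y1.round(1),'offset',round(xm-35-mc[0],1),round((y0+y1)/2-mc[1],1))
    # marks still visible: yaw of +x edge
    e=np.array([(y,P[abs(P[:,1]-y)<1.5,0].max()) for y in range(-20,21,2)]);print(' edge slope deg',np.degrees(np.polyfit(*e.T,1)[0]).round(1))
s=arm.read_state();print((RF.inv().apply(np.array(s['ee_pos'])-FC)*1000).round(2))
E
```

```text
top xmax 34.6 y -26.4 23.0 offset -1.0 -0.2
 edge slope deg 1.3
scene xmax 34.4 y -23.6 27.0 offset 0.4 0.6
 edge slope deg -1.3
[ 0.83 -0.27 16.14]
```

```bash
python3 -c "
from h import *
print(arm.sign_off(), arm.read_state()['clock'])"
```

```text
the job is handed in; nothing more can be done
the job is handed in; nothing more can be done
```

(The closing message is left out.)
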